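# Clamp the edge slicker in the cam clamp

### The arm

A 6-joint arm with a two-finger parallel gripper is mounted at the origin on the work surface. World frame = base frame: x ahead of the robot, y to its left, z up, the work surface at z = 0. Lengths are in m, angles in rad, forces in N, time in s.
With the tool pointing down it reaches from about 0.275 to 0.725 m from the base axis. Payload 15.9 kg.
Tool frame: the origin (TCP) lies on the centre line of the jaws, within the pads' length; the fingertips stand 25 mm ahead of it and the grasp point (between the pads) lies 6 mm ahead of it; z points along the fingers, x is the direction in which the jaws open and shut, and the axes are right-handed (so a half turn about z gives the same grasp; the last joint's range is limited). The gripper opens to 85 mm and grips with 20 to 120 N. Pads are 22 mm wide; open, the fingers measure 114 mm over their backs; the gripper's body (76 mm by 85 mm) begins 54 mm behind the grasp point. The pads swing forward as they close: fully open they stand 13 mm farther back than shut.
Start: joints at [1.328, 0.213, -0.034, 1.323, 0, 1.571], TCP at [0.12, 0.485, 0.256] pointing down, gripper open.
Joint ranges: [-2.98, 2.98], [-0.74, 1.72], [-1.14, 1.35], [-2.1, 2.04], [-1.57, 1.44], [-3.14, 3.14]. Speed limits (rad/s): [1.89, 1.89, 2.39, 2.57, 3.14, 3.14].

### API

Orientations are given as a unit quaternion [x, y, z, w].
In Python, from bench import sensors, cams, order gives the robot as it stands.
- The arm moves only by the tool step_arm, never from a script. Its argument "plan" is text: rows parted by semicolons, each of 5 numbers parted by spaces: the shift along the tool's x, y, z in mm, then the turn about the tool's z in rad, then the finger opening in mm, from 0 to 85.4. A call has 1 to 20 rows; each row is the pose to reach, as a shift and turn from the pose measured when the call began, along the tool's axes at that moment; what a row does not reach only later rows make up. A row lasts 1/12 s, in which the tool goes at most 41.7 mm and 7.16 degrees, less where a joint would pass 70% of its speed; a pose out of reach is approached as far as the arm can. A call with a gripper value outside its range is refused whole. The fingers move at their own pace and stop on an object; the grip force is fixed at half the most. Time passes only in rows, so rows that repeat a pose let the fingers close. It gives the time, the measured TCP pose, the force and the opening at its end, in the units of the state.
- sensors.get_state(): the state, without advancing time (a new reading comes with each control period).
- cams.get_image(name): name is "scene" or "side" or "wrist"; returns a dict with "img" (480x640x3 uint8, blue, green, red), "vertical_fov" (degrees; the focal length in pixels is half the picture's height over the tangent of half this angle, whatever the lens; pixels are square), "cx", "cy" (the principal point, pixels), "rvec" (rotation vector, rad) and "tvec" (3), from world to camera coordinates, as OpenCV has them; the wrist camera has in their place "tool_from_camera" (4x4, takes a point from camera to tool coordinates, whose origin is the TCP and whose axes are the tool frame's). Camera axes: x right, y down, z forward; pixel columns grow to the right and rows downward; lengths in m; the calibration is good to about 2 mm. A picture is of the moment at which its call begins: read the wrist's pose just before it. There is no depth.
- order.finish_job(): hands the job in, once; it reports no verdict.
The state is a dict: "clock": time; "joint_pos": joint angles; "qd": joint speeds; "effort": joint torques, N m; "tool_pos": TCP position; "tool_rot": TCP orientation; "ft_force": force on the tool from outside, world axes, zero at the start; "moment": the same for the moment, N m; "width": finger opening in m.
Only numpy, scipy, OpenCV 4.12 (cv2) and the standard library are available. Lean on these libraries where they do the work, as an engineer would, in place of code of your own. Each camera call takes 0.05 s, during which the arm holds its last target. There are 200 camera calls.

### The job

Stand the grooved hardwood edge slicker upright in the bay of the bench cam clamp, between ram and pad. Then crank the camshaft counter-clockwise (seen from above) over the cam's nose until the roller rests in the flat dwell, so that the clamp grips the slicker by itself; feel your way and do not force the cam up the steep heel behind the dwell, which would crush the wood. Let go, and leave the other things on the bench where they are.

Things in the scene. Friction and masses are not known exactly. Their poses are not given: they have to be found in the camera images.
- clamp: Bench cam clamp, screwed down: grey base plate 270 x 130 mm, 15 mm thick. Origin on the camshaft's vertical axis at table height; +x runs along the ram towards the bay, z up. Parts around the bay and ram are no higher than 47 mm.
- bay (a point): Middle of the open bay's floor, 15 mm above the table, at x = 133.5 mm in the clamp's frame (axes as the clamp). Free length along x 47 mm, from the ram face (x = 110, drawn back) to the face of a pad on a stiff spring (x = 157; 6 N per mm); free width 47 mm between two side lips 6 mm high.
- ram: Steel ram sliding along the clamp's x. Origin in the middle of its pressing face (40 x 26 mm), 33 mm above the table; axes as the clamp. In the clamp's frame its x is 110 mm drawn back, about 123.4 at the cam's nose, 122 in the dwell. A light return spring holds the roller at its rear against the steel plate cam.
- cam (a point): Point on the camshaft's axis over the plate cam, 64 mm above the table (axes as the clamp, does not turn). Cranked counter-clockwise from above: low round part, no load; rise to the nose, a few N at the handle; 13 degrees down to the flat dwell, 10 degrees wide, no load; then the steep heel: 8 N in a few degrees, from about 20 N wood is crushed. Let go beside the dwell it settles in.
- handle (a point): Middle (94 mm above the table) of the black upright crank grip, 24 mm in diameter, from 69 to 119 mm, which spins freely on a pin 75 mm from the camshaft axis; crank arm top at 64 mm. The arm is clamped on the shaft at an arbitrary angle and the cam starts anywhere on its low part: the dwell lies 80 to 170 degrees on from the start.
- slicker: Edge slicker of brown hardwood, about 120 g, standing: square grooved body 38 x 38 mm, 30 mm high, on it a square neck 24 x 24 mm up to 67 mm above the underside. Origin in the middle of the underside, x and y square to the faces; any of the four ways round will do. Can be taken by the neck from above.
- spool_red: Bystander: thread spool, 48 mm diameter, 68 mm high, origin under its middle.
- spool_cream: Bystander: thread spool, 48 mm diameter, 68 mm high, origin under its middle.
- jar: Bystander: glue jar, 60 mm diameter, 75 mm high, origin under its middle.
- offcut: Bystander: plain flat wood offcut 70 x 35 x 22 mm, origin under its middle.
- mallet: Bystander: hammer lying on the bench, origin under its middle.
- awl: Bystander: awl lying on the bench, origin under its middle.
There are look-alikes about, which are no part of the job. What is shaped like the slicker but purple or yellow is not meant.

How it is judged:
On the way, in this order (a step that is already met when the one before it is completed fails the run):
1. the slicker stands in the bay, let go, with the ram still drawn back (x of slicker in the frame of clamp between 0.126 and 0.141 m and y of slicker in the frame of clamp between -0.008 and 0.008 m and z of slicker in the frame of clamp below 0.018 m and angle between slicker's own z axis and vertical below 0.1 rad and contact force between the fingers and slicker below 0.1 N and x of ram in the frame of clamp below 0.113 m), for 0.2 s.
2. the ram has been cranked out over the nose (x of ram in the frame of clamp above 0.1226 m).
At the end, for the whole second after the job is handed in: The roller rests in the dwell: the ram face stands at 121.2 to 122.7 mm along the clamp's x and is still, the slicker stands upright (within 0.1 rad) on the bay floor within 8 mm of the bay's middle line, gripped between ram and pad with more than 8 N, nothing held (x of ram in the frame of clamp between 0.1212 and 0.1227 m and contact force between ram and slicker above 8 N and x of slicker in the frame of clamp between 0.135 and 0.146 m and y of slicker in the frame of clamp between -0.008 and 0.008 m and z of slicker in the frame of clamp below 0.018 m and angle between slicker's own z axis and vertical below 0.1 rad and linear speed of ram below 0.005 m/s); the robot touches nothing.
It fails at once if the slicker is pressed by the ram with more than 32 N (cam forced up the heel) (contact force between ram and slicker above 32 N).
It fails at once if a bystander is moved by more than 25 mm (distance of any of spool_red, spool_cream, jar, offcut, mallet, awl from where it was at the start of the episode above 0.025 m).
It also fails if it takes over 72 s, if anything falls off the work surface, if the arm or the gripper's body presses on something with over 40 N, if the wrist force passes 120 N, or if a joint passes its speed limit or range.

## Working session

There is one attempt and no reset: what is moved stays moved. The work goes in short steps, Python scripts to look and compute and a tool call to move; the robot and the scene stay as the last step left them, time stands still between calls to the robot, and variables do not carry over. Pictures are saved under pics/ and viewed, about 8 in all and at most 12, crops included, and the job is handed in when it is done.

Besides the shell and the picture viewer there is one more tool, called after ">>>" as a command line: name --argument value ..., lists and objects as JSON in quotes. step_arm: Moves the arm, as the interface text tells. Its arguments: {"type":"object","properties":{"plan":{"type":"string"}},"required":["plan"]}

```bash
ls; mkdir -p pics; python3 - <<'E'
from bench import sensors,cams
import cv2,json,numpy as np,pickle
s=sensors.get_state();print(s)
for n in("scene","side","wrist"):
    c=cams.get_image(n);cv2.imwrite(f"pics/{n}0.png",c["img"]);pickle.dump((sensors.get_state() if n!='wrist' else s,c),open(f"pics/{n}0.pkl","wb"))
    print({k:v for k,v in c.items() if k!="img"})
a=cv2.imread("pics/scene0.png")
E
```

```text
pics
{'clock': 0.0, 'joint_pos': array([ 1.32800491e+00,  2.13345572e-01, -3.50352044e-02,  1.32351733e+00,
        4.90191160e-06,  1.57078302e+00]), 'qd': array([-0.00043557,  0.00220791,  0.00018396, -0.0001513 ,  0.00132668,
        0.00225103]), 'effort': array([ 2.08562924e-03, -6.86152482e+01,  4.87118304e+01,  1.71073247e-02,
        1.12283751e-04,  2.15897052e-05]), 'tool_pos': array([0.12013062, 0.48503468, 0.25583093]), 'tool_rot': array([ 7.87527720e-01,  6.16278984e-01, -4.35356081e-04,  3.37565920e-04]), 'ft_force': array([0.49136949, 0.1880109 , 0.07908111]), 'moment': array([-0.00463578,  0.04993899,  0.01109458]), 'width': 0.08563754277898317}
{'vertical_fov': 53.19851622241374, 'cx': 320.65329117897176, 'cy': 241.51958077924826, 'rvec': array([ 0.97486921,  2.23702976, -1.26635142]), 'tvec': array([ 0.34912077, -0.14543144,  1.54196541])}
{'vertical_fov': 55.97133612185758, 'cx': 317.8687007689421, 'cy': 236.30343000172851, 'rvec': array([ 2.0690515 , -0.57055749,  0.33601791]), 'tvec': array([-0.45516316,  0.24449493,  0.9513966 ])}
{'vertical_fov': 65.31001337287307, 'cx': 316.43280774501443, 'cy': 240.98818902527606, 'tool_from_camera': array([[ 9.99999649e-01, -7.81456945e-04, -3.00794326e-04,
         7.33243557e-04],
       [ 8.33438359e-04,  9.63567813e-01,  2.67462847e-01,
        -6.68648238e-02],
       [ 8.08250321e-05, -2.67463004e-01,  9.63568127e-01,
        -1.17607197e-01],
       [ 0.00000000e+00,  0.00000000e+00,  0.00000000e+00,
         1.00000000e+00]])}
```

View pics/scene0.png

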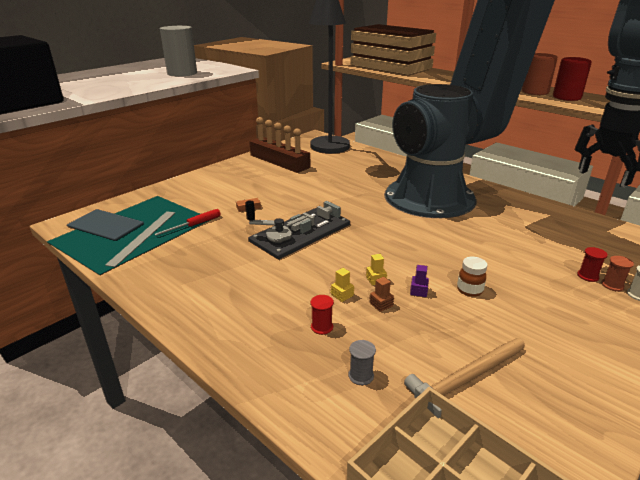

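View pics/side0.png

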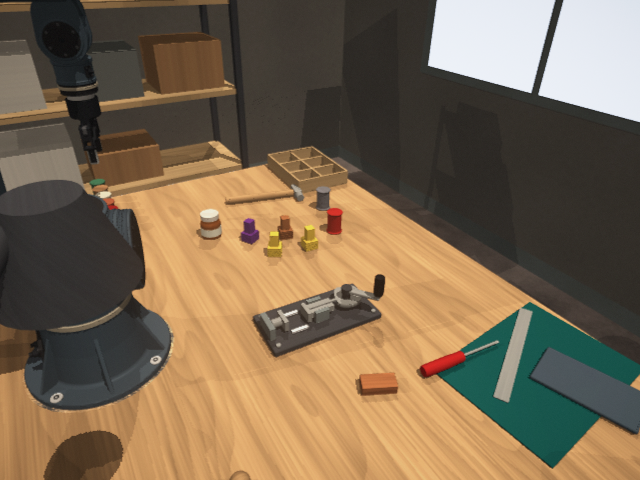

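The scene view shows four slicker-shaped things: brown (382,294), yellow (343,285) and (376,270), and purple (420,281). Brown fits the description, because purple and yellow are ruled out. The clamp is near (300,230) with its black grip at (250,212). In the side view the brown one is at (285,228) and the grip at (379,286).

```bash
cat > h.py <<'E'
import cv2,numpy as np,pickle
from scipy.spatial.transform import Rotation as R
def K(c):
    f=c["img"].shape[0]/2/np.tan(np.radians(c["vertical_fov"])/2); return np.array([[f,0,c["cx"]],[0,f,c["cy"]],[0,0,1]])
def cam(c,s=None):
    "camera-to-world rotation, camera centre"
    if "rvec" in c:
        Rm=cv2.Rodrigues(c["rvec"])[0]; return Rm.T,-Rm.T@c["tvec"]
    T=c["tool_from_camera"]; Rt=R.from_quat(s["tool_rot"]).as_matrix(); return Rt@T[:3,:3],s["tool_pos"]+Rt@T[:3,3]
def ray(c,s,uv):
    A,o=cam(c,s); d=A@np.linalg.solve(K(c),[uv[0],uv[1],1]); return o,d/np.linalg.norm(d)
def onz(c,s,uv,z):
    o,d=ray(c,s,uv); return o+d*(z-o[2])/d[2]
def tri(*rs):
    A=sum(np.eye(3)-np.outer(d,d) for o,d in rs); b=sum((np.eye(3)-np.outer(d,d))@o for o,d in rs); return np.linalg.solve(A,b)
def proj(c,s,p):
    A,o=cam(c,s); q=K(c)@(A.T@(np.asarray(p)-o)); return q[:2]/q[2]
def totool(s,p):
    "world point in the tool axes, mm"
    return 1000*R.from_quat(s["tool_rot"]).as_matrix().T@(np.asarray(p)-s["tool_pos"])
def snap(n,f):
    from bench import sensors,cams
    s=sensors.get_state();c=cams.get_image(n);pickle.dump((s,c),open(f"pics/{f}.pkl","wb"));cv2.imwrite(f"pics/{f}.png",c["img"]);return s,c
def load(f): return pickle.load(open(f"pics/{f}.pkl","rb"))
E
python3 - <<'E'
from h import *
_,a=load("scene0");_,b=load("side0")
for n,u,v,z in [("slicker top",(383,281),(285,218),.067),("slicker base",(382,303),(286,234),.01),("grip",(250,211),(379,286),.094),("yel1",(343,272),(310,228),.067),("yel2",(377,258),(274,234),.067),("purple",(421,268),(250,222),.067),
 ("redspool",(321,302),(335,213),.068),("greyspool",(362,350),(323,191),.068),("jar",(474,264),(209,214),.075)]:
    print(n,tri(ray(a,0,u),ray(b,0,v)).round(3),onz(a,0,u,z).round(3),onz(b,0,v,z).round(3))
for n,u in [("base corners scene",(250,239)),("",(285,255)),("",(350,223)),("",(315,205))]:print(n,onz(a,0,u,.012).round(3))
for u in [(254,319),(277,349),(380,313),(350,286)]:print("side",onz(b,0,u,.012).round(3))
A=a["img"][160:320,220:460];B=b["img"][200:360,200:440]
cv2.imwrite("pics/c1.png",np.hstack([cv2.resize(x,None,fx=1.66*2,fy=1.66*2,interpolation=cv2.INTER_CUBIC)[:, :] for x in (A,)]))
E
```

```text
slicker top [0.55  0.219 0.063] [0.554 0.223 0.067] [0.547 0.21  0.067]
slicker base [0.553 0.222 0.005] [0.556 0.226 0.01 ] [0.551 0.213 0.01 ]
grip [ 0.566 -0.204  0.091] [ 0.569 -0.199  0.094] [ 0.564 -0.207  0.094]
yel1 [0.584 0.133 0.063] [0.586 0.137 0.067] [0.582 0.125 0.067]
yel2 [0.484 0.154 0.062] [0.49  0.158 0.067] [0.48  0.147 0.067]
purple [0.452 0.251 0.062] [0.456 0.255 0.067] [0.45  0.239 0.067]
redspool [0.694 0.17  0.063] [0.698 0.175 0.068] [0.689 0.161 0.068]
greyspool [0.743 0.317 0.061] [0.749 0.321 0.068] [0.736 0.304 0.068]
jar [0.364 0.336 0.07 ] [0.373 0.339 0.075] [0.361 0.328 0.075]
base corners scene [ 0.577 -0.199  0.012]
 [ 0.568 -0.072  0.012]
 [ 0.326 -0.059  0.012]
 [ 0.311 -0.211  0.012]
side [ 0.314 -0.08   0.012]
side [ 0.317 -0.189  0.012]
side [ 0.574 -0.209  0.012]
side [ 0.572 -0.091  0.012]
```

>>> step_arm --plan "-157 465 0 0 60;-157 465 0 0 60;-157 465 0 0 60;-157 465 0 0 60;-157 465 0 0 60;-157 465 0 0 60;-157 465 0 0 60;-157 465 0 0 60;-157 465 0 0 60;-157 465 0 0 60;-157 465 0 0 60;-157 465 0 0 60;-157 465 0 0 60;-157 465 0 0 60;-157 465 0 0 60;-157 465 0 0 60;-157 465 0 0 60;-157 465 0 0 60"

```text
clock: 1.65
tool_pos: [0.5331, 0.2216, 0.2564]
tool_rot: [0.787, 0.617, -0.0, 0.0]
ft_force: [0.3, 0.1, 0.1]
width: 0.0596
```

```bash
python3 - <<'E'
from h import *
s,c=snap("wrist","w1")
print(s["clock"],s["tool_pos"],s["tool_rot"],s["qd"].round(2),s["joint_pos"].round(2), [proj(c,s,p).round(0) for p in [(.55,.217,.067),(.582,.13,.067),(.484,.154,.067)]])
E
```

```text
1.65 [0.53311586 0.22162697 0.25636491] [ 7.87121730e-01  6.16797603e-01 -1.60897706e-04  2.70899870e-04] [-0.  0.  0. -0. -0. -0.] [ 0.39  0.38  0.19  1.38 -0.    0.64] [array([315., 240.]), array([229., 296.]), array([221., 182.])]
```

View pics/w1.png

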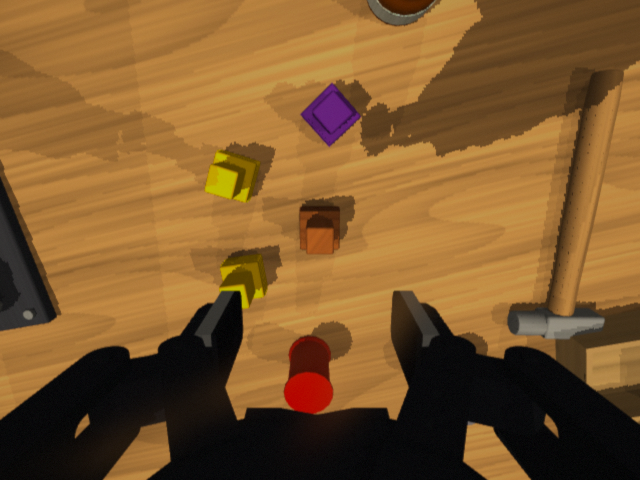

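Wrist view: brown slicker at (320,230), with the top of its neck at (320,240). The yellow ones are at (232,177) and (243,280), purple at (331,113) and the red spool at (310,375).

```bash
python3 - <<'E'
from h import *
s,c=load("w1");im=c["img"];hsv=cv2.cvtColor(im,cv2.COLOR_BGR2HSV)
x0,y0=280,190;sub=hsv[y0:275,x0:360]
print(hsv[240,320],hsv[222,320],hsv[210,320],hsv[240,350],hsv[205,345])
m=((sub[...,0]<12)&(sub[...,1]>140)).astype(np.uint8);m=cv2.morphologyEx(m,cv2.MORPH_OPEN,np.ones((3,3)))
top=(m&(sub[...,2]>130)).astype(np.uint8)
for n,k in(("all",m),("top",top)):
    ct=max(cv2.findContours(k,0,2)[0],key=cv2.contourArea);print(n,cv2.boundingRect(ct),[v for v in (cv2.boxPoints(cv2.minAreaRect(ct))+[x0,y0]).round(1).tolist()])
    P=[onz(c,s,p,.067 if n=="top" else .0)[:2] for p in cv2.boxPoints(cv2.minAreaRect(ct))+[x0,y0]]
    print(np.round(P,4).tolist(),np.mean(P,0), [round(float(np.linalg.norm(P[i]-P[i-1])),4) for i in range(4)])
z=cv2.resize(im[150:310,200:400],None,fx=4,fy=4,interpolation=cv2.INTER_CUBIC)[:600]
cv2.imwrite("pics/c2.png",z)
E
```

```text
[ 13 212 161] [ 11 207  58] [ 12 211  52] [ 16 169 169] [ 16 166  95]
all (40, 33, 3, 4) [[320.0, 223.0], [322.0, 223.0], [322.0, 226.0], [320.0, 226.0]]
[[0.5515, 0.2214], [0.552, 0.2233], [0.555, 0.2226], [0.5546, 0.2206]] [0.55326914 0.22197343] [0.0031, 0.002, 0.0031, 0.002]Traceback (most recent call last):
  File "<stdin>", line 8, in <module>
ValueError: max() iterable argument is empty
```

```bash
python3 - <<'E'
from h import *
s,c=load("w1");im=c["img"];hsv=cv2.cvtColor(im,cv2.COLOR_BGR2HSV)
x0,y0=280,190;sub=hsv[y0:275,x0:360]
m=((sub[...,1]>190)).astype(np.uint8);m=cv2.morphologyEx(m,cv2.MORPH_OPEN,np.ones((3,3)))
top=(m&(sub[...,2]>125)).astype(np.uint8)
for n,k in(("all",m),("top",top)):
    ct=max(cv2.findContours(k,0,2)[0],key=cv2.contourArea);b=cv2.boxPoints(cv2.minAreaRect(ct))+[x0,y0]
    P=np.array([onz(c,s,p,.067 if n=="top" else .03)[:2] for p in b])
    print(n,b.round(1).tolist(),np.round(P,4).tolist(),P.mean(0), [round(float(np.linalg.norm(P[i]-P[i-1])),4) for i in range(4)])
    print(totool(s,[*P.mean(0),.067]), cv2.minAreaRect(ct)[2])
z=cv2.resize(im[150:300,200:400],None,fx=4,fy=4,interpolation=cv2.INTER_CUBIC)
cv2.imwrite("pics/c2.png",z)
E
```

```text
all [[300.0, 206.0], [339.0, 206.0], [339.0, 253.0], [300.0, 253.0]] [[0.5247, 0.2085], [0.5333, 0.2437], [0.5779, 0.2334], [0.5689, 0.197]] [0.5512075  0.22067325] [0.0457, 0.0362, 0.0457, 0.0375]
[  3.51129631  17.75167399 189.36693314] 90.0
top [[300.0, 228.0], [338.0, 228.0], [338.0, 253.0], [300.0, 253.0]] [[0.5367, 0.207], [0.5444, 0.2381], [0.5659, 0.2331], [0.5581, 0.2015]] [0.55130049 0.21993766] [0.0221, 0.032, 0.0221, 0.0326]
[  2.81927993  18.0178653  189.36740036] 90.0
```

View pics/c2.png

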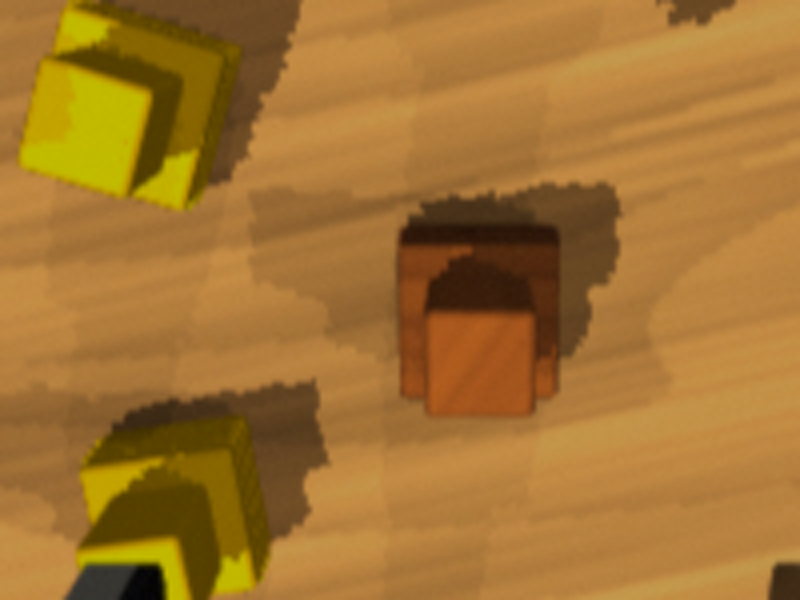

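The crop confirms a brown grooved body with a square neck. The neck top is at full-image (306.8–333.2, 227.5–253.8), square to the jaws. Its size on the 67 mm plane is right at about 22–24 mm, and it sits about 3.6, 18 mm from the TCP in tool axes.

>>> step_arm --plan "3.6 18 100 0 46;3.6 18 100 0 46;3.6 18 100 0 46;3.6 18 100 0 46;3.6 18 140 0 46;3.6 18 170 0 46;3.6 18 195 0 46;3.6 18 195 0 46;3.6 18 195 0 46;3.6 18 195 0 46;3.6 18 195 0 0;3.6 18 195 0 0;3.6 18 195 0 0;3.6 18 195 0 0;3.6 18 195 0 0;3.6 18 195 0 0;3.6 18 195 0 0;3.6 18 195 0 0"

```text
clock: 3.2
tool_pos: [0.5528, 0.2211, 0.0635]
tool_rot: [0.787, 0.617, 0.001, 0.001]
ft_force: [-2.5, -1.1, 11.0]
width: 0.0231
```

>>> step_arm --plan "0 0 -40 0 0;0 0 -80 0 0;0 0 -120 0 0;0 0 -150 0 0;-40 -2 -180 0.1 0;-80 -4 -207 0.2 0;-120 -6 -207 0.3 0;-160 -8 -207 0.42 0;-200 -9 -207 0.54 0;-240 -10 -207 0.66 0;-280 -12 -207 0.78 0;-320 -13 -207 0.9 0;-360 -15 -207 1.02 0;-390 -16 -207 1.14 0;-407 -16 -207 1.26 0;-407 -16 -207 1.32 0;-407 -16 -207 1.32 0;-407 -16 -207 1.32 0;-407 -16 -207 1.32 0"

```text
clock: 4.78
tool_pos: [0.4394, -0.1699, 0.2703]
tool_rot: [1.0, 0.006, 0.002, -0.0]
ft_force: [0.2, 0.5, -1.0]
width: 0.0231
```

```bash
python3 - <<'E'
from h import *
s,c=snap("wrist","w2")
print(s["clock"],s["tool_pos"],s["tool_rot"],s["width"],s["joint_pos"].round(2))
E
```

```text
4.7833 [ 0.4393669  -0.16993983  0.27034993] [ 9.99979168e-01  6.17146462e-03  1.87628142e-03 -2.36546871e-04] 0.023065830785773313 [-0.37  0.15 -0.08  1.34  0.    1.19]
```

View pics/w2.png

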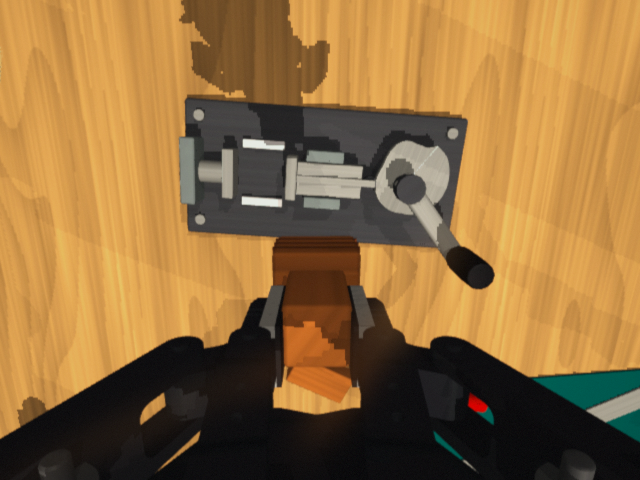

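Wrist view: the clamp lies almost along the image rows. The white side lips are at (263,144) and (262,202), the pad at (228,173), the ram face at (291,178), the hub at (411,188) and the grip top at (481,275). The slicker is held square between the jaws.

```bash
python3 - <<'E'
from h import *
s,c=load("w2");im=c["img"];hsv=cv2.cvtColor(im,cv2.COLOR_BGR2HSV)
# base plate: unsaturated pixels above row 236
m=(hsv[...,1]<75).astype(np.uint8);m[236:]=0;m[:,:150]=0;m[:,500:]=0
m=cv2.morphologyEx(m,cv2.MORPH_OPEN,np.ones((5,5)))
ct=max(cv2.findContours(m,0,1)[0],key=cv2.contourArea);print("base bbox",cv2.boundingRect(ct))
# far long edge: top-most mask pixel per column
cols=np.arange(215,455);rows=np.array([np.argmax(m[:,u]) for u in cols])
P=np.array([onz(c,s,(u,v-.5),.015)[:2] for u,v in zip(cols,rows)])
k=np.polyfit(P[:,0],P[:,1],1);r=P[:,1]-np.polyval(k,P[:,0]);g=abs(r)<.002;k=np.polyfit(P[g,0],P[g,1],1)
print("top edge angle deg",np.degrees(np.arctan(k[0])),"y at .44",np.polyval(k,.44),g.sum())
w=((hsv[...,2]>200)&(hsv[...,1]<40)).astype(np.uint8);w[:,:235]=0;w[:,290:]=0;w[:130]=0;w[215:]=0
L=[]
for q in cv2.findContours(w,0,1)[0]:
    if cv2.contourArea(q)>80:
        rr=cv2.minAreaRect(q);b=[onz(c,s,p,.021)[:2] for p in cv2.boxPoints(rr)];L.append(np.mean(b,0));print("lip",np.round(rr[0],1),np.round(rr[1],1),np.mean(b,0).round(4))
print("mid",np.mean(L,0),"sep",np.linalg.norm(L[0]-L[1]), "dir",np.degrees(np.arctan2(*(L[0]-L[1])[::-1])))
for n,u,z in [("scr",(199,115),.017),("scr",(453,133),.017),("scr",(200,219),.017),("corner",(187,97),.015),("corner",(467,119),.015),("corner",(188,231),.015)]:print(n,onz(c,s,u,z).round(4))
z=np.vstack([cv2.resize(im[85:295,170:500],None,fx=2.4,fy=2.4,interpolation=cv2.INTER_CUBIC)])
cv2.imwrite("pics/c3.png",z)
E
```

```text
base bbox (179, 99, 288, 137)
top edge angle deg -3.2938452216958853 y at .44 -0.07481794039336383 240
lip [261.4 201.4] [39.2  6.7] [ 0.3869 -0.1634]
lip [263.  144.1] [40.4  7.3] [ 0.3899 -0.1087]
mid [ 0.38837656 -0.13604826] sep 0.05481921609406524 dir -93.14800735282105
scr [ 0.33   -0.0829  0.017 ]
scr [ 0.5707 -0.0964  0.017 ]
scr [ 0.3238 -0.1827  0.017 ]
corner [ 0.3194 -0.067   0.015 ]
corner [ 0.5833 -0.0834  0.015 ]
corner [ 0.31   -0.1958  0.015 ]
```

View pics/c3.png

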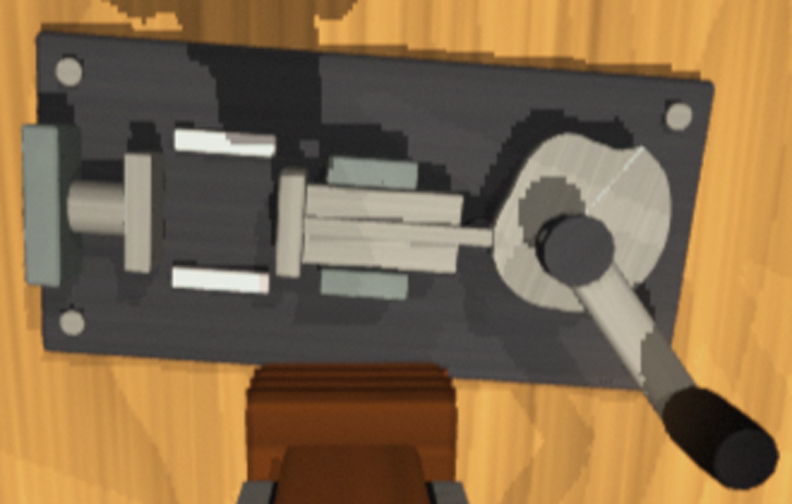

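The crop shows the clamp plainly: the pad's face edge is at about (232.5,173), the ram's face edge at (285.4,177.5), and the bay between them is empty. I'll check the numbers against each other and against the held slicker.

```bash
python3 - <<'E'
from h import *
s,c=load("w2")
ram=onz(c,s,(285.4,177.5),.046);pad=onz(c,s,(232.5,173.3),.046);print("ram,pad",ram.round(4),pad.round(4),np.linalg.norm(ram-pad))
ex=np.array([-np.cos(np.radians(3.25)),np.sin(np.radians(3.25))]);ey=np.array([-ex[1],ex[0]])
bay=np.array([.3884,-.1360]);cm=bay-.1335*ex
print("cam",cm.round(4),"ram x",(ram[:2]-cm)@ex,"pad x",(pad[:2]-cm)@ex,"ram y",(ram[:2]-cm)@ey,"hub seen z=.07",onz(c,s,(411,188),.07).round(4))
print("cam px z .064/.07",proj(c,s,[*cm,.064]),proj(c,s,[*cm,.07]))
for z in(.119,.112):
    h=onz(c,s,(480.5,275.5),z)[:2]-cm;print("handle",z,(h+cm).round(4),np.linalg.norm(h),np.degrees(np.arctan2(h[1],h[0])))
A,o=cam(c,s);Rt=R.from_quat(s["tool_rot"]).as_matrix()
for p in[(-19,-19,63.5),(19,-19,63.5),(0,-19,63.5),(0,-17,63.5),(0,-19,33.5)]:print(p,proj(c,s,s["tool_pos"]+Rt@np.array(p)/1000).round(1))
t=totool(s,[*bay,0]);print("bay in tool",t.round(1),"tool x angle",np.degrees(np.arctan2(Rt[1,0],Rt[0,0])))
E
```

```text
ram,pad [ 0.4127 -0.1372  0.046 ] [ 0.3651 -0.134   0.046 ] 0.04774324342933447
cam [ 0.5217 -0.1436] ram x 0.10914758640473773 pad x 0.15688800110117365 ram y -0.00016715319213531866 hub seen z=.07 [ 0.521  -0.1424  0.07  ]
cam px z .064/.07 [409.92950857 188.46985872] [411.65863637 189.39905819]
handle 0.119 [ 0.567  -0.2025] 0.07429694005052753 -52.43557989214125
handle 0.112 [ 0.5703 -0.2051] 0.07840970032452318 -51.67159488223628
(-19, -19, 63.5) [276.7 238.9]
(19, -19, 63.5) [352.5 238.8]
(0, -19, 63.5) [314.6 238.9]
(0, -17, 63.5) [314.6 242.7]
(0, -19, 33.5) [314.3 257.4]
bay in tool [-51.6 -34.4 270.2] tool x angle 0.7071551004716486
```

>>> step_arm --plan "-30 -20 20 0.03 0;-51.6 -34.4 60 0.069 0;-51.6 -34.4 100 0.069 0;-51.6 -34.4 130 0.069 0;-51.6 -34.4 150 0.069 0;-51.6 -34.4 150 0.069 0;-51.6 -34.4 150 0.069 0;-51.6 -34.4 150 0.069 0"

```text
clock: 5.5
tool_pos: [0.3889, -0.136, 0.1216]
tool_rot: [1.0, -0.028, 0.003, -0.0]
ft_force: [1.3, 0.2, -2.0]
width: 0.023
```

```bash
python3 - <<'E'
from h import *
s,c=snap("wrist","w3");Rt=R.from_quat(s["tool_rot"]).as_matrix()
print(s["clock"],s["tool_pos"],s["width"],s["ft_force"],"bay in tool",totool(s,[.3884,-.1360,.015]).round(1),"x ang",np.degrees(np.arctan2(Rt[1,0],Rt[0,0])),Rt[:,2].round(4))
cv2.imwrite("pics/c4.png",np.hstack([c["img"][:400,100:520],cv2.resize(snap("scene","s3")[1]["img"][180:260,240:316],(380,400),interpolation=cv2.INTER_CUBIC)]))
E
```

```text
5.5 [ 0.38891789 -0.13602687  0.12155819] 0.023031420166522862 [ 1.2866619   0.21861114 -2.04299186] bay in tool [ -1.1   0.  106.6] x ang -3.1856305784399983 [ 0.0052  0.     -1.    ]
```

View pics/c4.png

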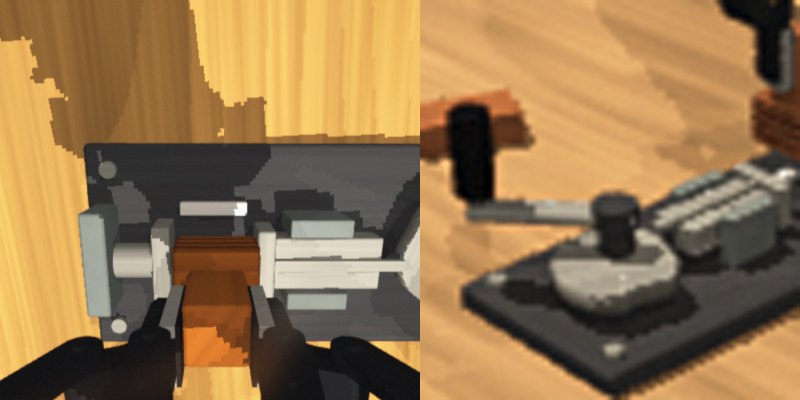

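Over the bay, the slicker sits centred between the pad edge (172) and the ram edge (262, crop pixels). I'll lower it and let go.

>>> step_arm --plan "-0.5 0 20 0 0;-0.5 0 34 0 0;-0.5 0 38 0 0;-0.5 0 40 0 0;-0.5 0 41.5 0 0;-0.5 0 42.5 0 0;-0.5 0 43 0 0;-0.5 0 43 0 0;-0.5 0 43 0 0"

```text
clock: 6.35
tool_pos: [0.389, -0.1363, 0.079]
tool_rot: [1.0, -0.028, 0.003, 0.0]
ft_force: [-0.2, -0.5, -1.7]
width: 0.0235
```

>>> step_arm --plan "0 0 0.7 0 0;0 0 0.7 0 0;0 0 0.7 0 46;0 0 0.7 0 46;0 0 0.7 0 46;0 0 0.7 0 46;0 0 0.7 0 46;0 0 -20 0 46;0 0 -50 0 46;0 0 -85 0 46;0 0 -120 0 46;0 0 -150 0 46;20 0 -180 0 46;50 0 -190 0 46;50 0 -190 0 46;50 0 -190 0 46"

```text
clock: 7.68
tool_pos: [0.4388, -0.1391, 0.2694]
tool_rot: [1.0, -0.028, 0.003, 0.0]
ft_force: [-0.3, 0.2, -0.7]
width: 0.0461
```

```bash
python3 - <<'E'
from h import *
s,c=snap("wrist","w4");print(s["clock"],s["tool_pos"],s["width"],s["ft_force"])
cm=np.array([.5217,-.1436])
ex=np.array([-np.cos(np.radians(3.25)),np.sin(np.radians(3.25))])
print("expect slicker top px",proj(c,s,[.3884,-.136,.082]),"cam",proj(c,s,[*cm,.064]),"handle top",proj(c,s,[.567,-.2025,.119]))
cv2.imwrite("pics/c5.png",cv2.resize(c["img"][60:460,100:640],(800,592),interpolation=cv2.INTER_CUBIC))
E
```

```text
7.6833 [ 0.43876925 -0.13914239  0.26936336] 0.04610685037974441 [-0.33154834  0.23969505 -0.66629951]
expect slicker top px [253.13304978 221.74266318] cam [408.03109896 217.11994237] handle top [482.53044719 302.19697544]
```

View pics/c5.png

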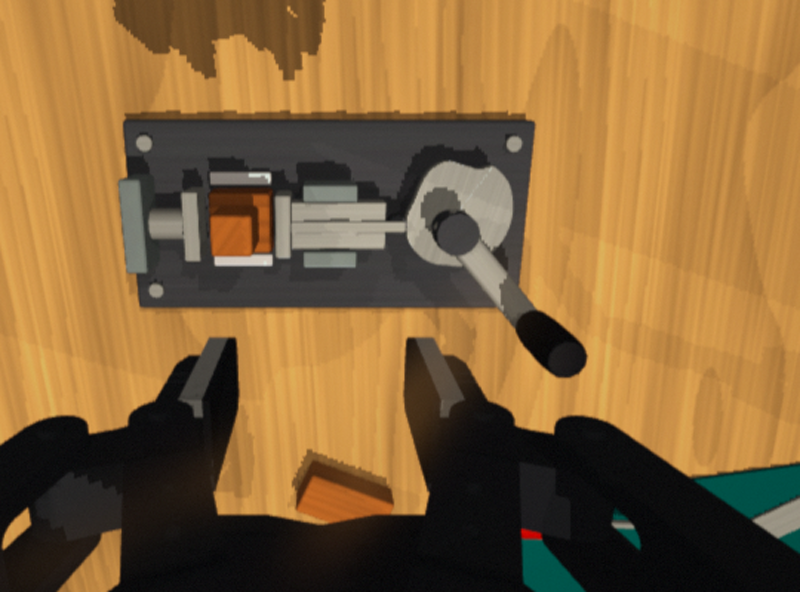

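The slicker stands in the bay, with its neck top at about px (256,219), 2–3 mm from the expected spot and clear of the ram. The grip top is at px (482,302.6), matching the predicted (482.5,302.2).

Next I'll cage the grip loosely, with the jaws along the tangent.

>>> step_arm --plan "40 17 30 -0.12 50;80 34 60 -0.24 50;115 50 80 -0.36 50;131.2 56.6 100 -0.48 50;131.2 56.6 100 -0.6 50;131.2 56.6 100 -0.712 50;131.2 56.6 100 -0.712 50;131.2 56.6 125 -0.712 50;131.2 56.6 150 -0.712 50;131.2 56.6 167 -0.712 50;131.2 56.6 167 -0.712 50;131.2 56.6 167 -0.712 50"

```text
clock: 8.73
tool_pos: [0.5654, -0.2026, 0.1027]
tool_rot: [0.947, 0.321, 0.002, 0.001]
ft_force: [0.1, 0.1, 0.4]
width: 0.0499
```

```bash
cat >> h.py <<'E'
cm=np.array([.5217,-.1436])
def st():
    from bench import sensors
    s=sensors.get_state();Rt=R.from_quat(s["tool_rot"]).as_matrix();p=s["tool_pos"][:2]+Rt[:2,2]*.006-cm
    phi=np.arctan2(p[1],p[0]);er=p/np.linalg.norm(p);et=np.array([-er[1],er[0]]);f=s["ft_force"]
    print("t",round(s["clock"],2),"r",round(1e3*np.linalg.norm(p),1),"phi",round(np.degrees(phi),1),"toolx",round(np.degrees(np.arctan2(Rt[1,0],Rt[0,0])),1),"z",round(1e3*s["tool_pos"][2],1),"Ft",round(f[:2]@et,2),"Fr",round(f[:2]@er,2),"Fz",round(f[2],2),"w",round(1e3*s["width"],1),"j6",round(s["joint_pos"][5],2))
    return s
def arc(dphi,r=75,z=102,n=1):
    "rows (tool axes, mm, rad) that carry the grasp point along the arc from phi0=-52.4 deg by the listed angles"
    from bench import sensors
    s=sensors.get_state();Rt=R.from_quat(s["tool_rot"]).as_matrix();x0=np.arctan2(Rt[1,0],Rt[0,0])
    for d in dphi:
        a=np.radians(-52.4+d);q=np.array([*(cm+r/1e3*np.array([np.cos(a),np.sin(a)])),z/1e3])
        t=totool(s,q)-[0,0,0];turn=-((a+np.pi/2-x0+np.pi)%(2*np.pi)-np.pi)
        print(d,t.round(1),round(turn,3))
E
python3 -c "
from h import *
st()
arc([0,5,10,15,20,25,30,35,40])"
```

```text
t 8.73 r 73.4 phi -53.4 toolx 37.4 z 102.7 Ft 0.16 Fr 0.01 Fz 0.35 w 49.9 j6 0.57
0 [1.3 1.6 0.7] -0.003
5 [7.9 1.3 0.7] -0.09
10 [14.3  0.4  0.8] -0.177
15 [20.7 -1.   0.8] -0.265
20 [27.  -3.   0.8] -0.352
25 [33.  -5.5  0.8] -0.439
30 [38.8 -8.6  0.8] -0.526
35 [ 44.3 -12.1   0.8] -0.614
40 [ 49.5 -16.1   0.8] -0.701
```

>>> step_arm --plan "1.3 1.6 0.7 0 30;1.3 1.6 0.7 0 30;1.3 1.6 0.7 0 30;7.9 1.3 0.7 -0.09 30;14.3 0.4 0.8 -0.177 30;20.7 -1 0.8 -0.265 30;27 -3 0.8 -0.352 30;33 -5.5 0.8 -0.439 30;38.8 -8.6 0.8 -0.526 30;44.3 -12.1 0.8 -0.614 30;49.5 -16.1 0.8 -0.7 30;49.5 -16.1 0.8 -0.7 30;49.5 -16.1 0.8 -0.7 30"

```text
clock: 9.82
tool_pos: [0.5952, -0.1596, 0.1026]
tool_rot: [0.78, 0.625, 0.002, 0.002]
ft_force: [0.5, 0.4, -0.8]
width: 0.0301
```

```bash
python3 - <<'E'
from h import *
st()
arc([43,46,49,52,55,58,61,64,67,70,73,76])
s,c=snap("wrist","w6");a=c["img"][:360]
_,b=snap("side","d6");_,b0=load("side0")
z=cv2.resize(b["img"][260:340,240:400],(640,320),interpolation=cv2.INTER_CUBIC)
cv2.imwrite("pics/c6.png",np.vstack([a[100:360],z]))
E
```

```text
t 9.82 r 75.2 phi -12.3 toolx 77.4 z 102.6 Ft 0.48 Fr 0.42 Fz -0.78 w 30.1 j6 -0.04
43 [ 3.8 -0.3  0.6] -0.056
46 [ 7.7 -0.6  0.6] -0.108
49 [11.6 -1.2  0.6] -0.16
52 [15.4 -1.9  0.6] -0.213
55 [19.3 -2.8  0.6] -0.265
58 [23.  -4.   0.6] -0.318
61 [26.7 -5.3  0.6] -0.37
64 [30.3 -6.8  0.6] -0.422
67 [33.9 -8.5  0.6] -0.475
70 [ 37.3 -10.4   0.6] -0.527
73 [ 40.7 -12.4   0.6] -0.579
76 [ 43.9 -14.7   0.6] -0.632
```

View pics/c6.png

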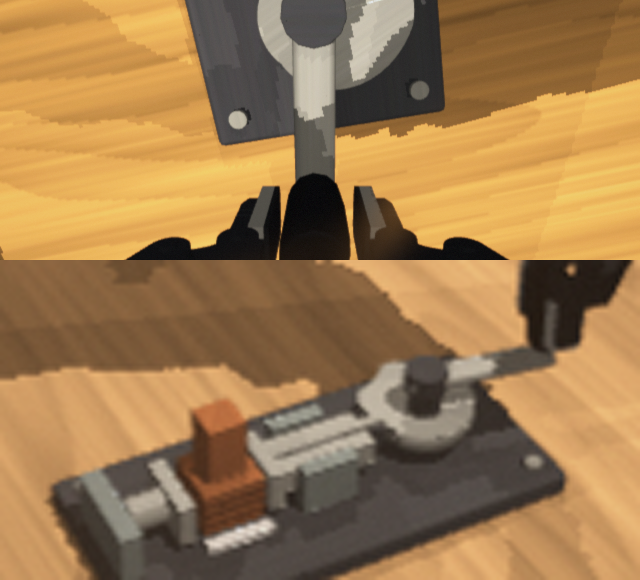

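Nine pictures viewed so far. The crank turns with no load, and the slicker stands upright between ram and pad. I'll carry on in small steps, reading the tangential force each time.

>>> step_arm --plan "3.8 -0.3 0.6 -0.056 30;7.7 -0.6 0.6 -0.108 30;11.6 -1.2 0.6 -0.16 30;15.4 -1.9 0.6 -0.213 30;19.3 -2.8 0.6 -0.265 30;23 -4 0.6 -0.318 30;23 -4 0.6 -0.318 30;23 -4 0.6 -0.318 30"

```text
clock: 10.58
tool_pos: [0.5961, -0.137, 0.1019]
tool_rot: [0.673, 0.74, 0.002, 0.002]
ft_force: [0.8, -1.2, -0.3]
width: 0.0303
```

```bash
python3 -c "
from h import *
st();arc([60,62,64,66,68,70])"
```

```text
t 10.58 r 74.7 phi 5.1 toolx 95.4 z 101.9 Ft -1.25 Fr 0.65 Fz -0.27 w 30.3 j6 -0.32
60 [ 3.3  0.2 -0.1] -0.038
62 [ 5.9  0.1 -0.1] -0.073
64 [ 8.5 -0.1 -0.1] -0.108
66 [11.1 -0.5 -0.1] -0.143
68 [13.7 -0.9 -0.1] -0.178
70 [16.2 -1.4 -0.1] -0.213
```

>>> step_arm --plan "3.3 0.2 -0.1 -0.038 30;5.9 0.1 -0.1 -0.073 30;8.5 -0.1 -0.1 -0.108 30;8.5 -0.1 -0.1 -0.108 30;8.5 -0.1 -0.1 -0.108 30"

```text
clock: 11.0
tool_pos: [0.5952, -0.1288, 0.1021]
tool_rot: [0.633, 0.774, 0.002, 0.002]
ft_force: [0.1, -1.3, -0.9]
width: 0.0297
```

```bash
python3 -c "
from h import *
st();arc([66,68,70,72,74,76])"
```

```text
t 11.0 r 75.0 phi 11.4 toolx 101.4 z 102.1 Ft -1.27 Fr -0.18 Fz -0.87 w 29.7 j6 -0.41
66 [ 2.9 -0.   0.1] -0.038
68 [ 5.5 -0.2  0.1] -0.073
70 [ 8.1 -0.4  0.1] -0.108
72 [10.7 -0.8  0.1] -0.143
74 [13.3 -1.2  0.1] -0.178
76 [15.9 -1.7  0.1] -0.213
```

>>> step_arm --plan "2.9 0 0.1 -0.038 30;5.5 -0.2 0.1 -0.073 30;8.1 -0.4 0.1 -0.108 30;10.7 -0.8 0.1 -0.143 30;10.7 -0.8 0.1 -0.143 30;10.7 -0.8 0.1 -0.143 30"

```text
clock: 11.5
tool_pos: [0.5924, -0.1188, 0.102]
tool_rot: [0.577, 0.816, 0.001, 0.002]
ft_force: [0.7, -2.1, -0.7]
width: 0.03
```

```bash
python3 -c "
from h import *
st();arc([74,76,78,80,82,84])"
```

```text
t 11.5 r 75.0 phi 19.3 toolx 109.5 z 102.0 Ft -2.23 Fr -0.05 Fz -0.69 w 30.0 j6 -0.54
74 [3. 0. 0.] -0.037
76 [ 5.6 -0.1  0. ] -0.072
78 [ 8.2 -0.4  0. ] -0.107
80 [10.8 -0.7  0. ] -0.142
82 [13.4 -1.1  0. ] -0.177
84 [16.  -1.6 -0. ] -0.212
```

>>> step_arm --plan "3 0 0 -0.037 30;5.6 -0.1 0 -0.072 30;8.2 -0.4 0 -0.107 30;10.8 -0.7 0 -0.142 30;10.8 -0.7 0 -0.142 30;10.8 -0.7 0 -0.142 30"

```text
clock: 12.0
tool_pos: [0.5884, -0.1093, 0.1021]
tool_rot: [0.519, 0.855, 0.001, 0.003]
ft_force: [1.8, -4.4, -1.1]
width: 0.03
```

```bash
python3 -c "
from h import *
st();arc([82,84,86,88])
s,c=snap('side','d7');_,b=load('d6')
# ram shift, by template of ram block (side view) relative to last look
x0,y0,w,h=302,300,28,22
r=cv2.matchTemplate(c['img'][280:340,280:345],b['img'][y0:y0+h,x0:x0+w],cv2.TM_CCOEFF_NORMED);print(cv2.minMaxLoc(r)[1:],'was',(x0-280,y0-280))
"
```

```text
t 12.0 r 75.0 phi 27.2 toolx 117.5 z 102.1 Ft -4.7 Fr -0.38 Fz -1.05 w 30.0 j6 -0.66
82 [ 3.1 -0.   0. ] -0.037
84 [ 5.7 -0.2  0. ] -0.072
86 [ 8.3 -0.4  0. ] -0.107
88 [10.9 -0.7  0. ] -0.142
(0.9084410071372986, (20, 12), (18, 21)) was (22, 20)
```

>>> step_arm --plan "3.1 0 0 -0.037 30;5.7 -0.2 0 -0.072 30;5.7 -0.2 0 -0.072 30;5.7 -0.2 0 -0.072 30"

```text
clock: 12.38
tool_pos: [0.5857, -0.1044, 0.102]
tool_rot: [0.489, 0.872, 0.001, 0.003]
ft_force: [2.4, -2.9, -1.9]
width: 0.0296
```

```bash
python3 -c "
from h import *
st();arc([86,88,90,92])"
```

```text
t 12.38 r 75.0 phi 31.5 toolx 121.5 z 102.0 Ft -3.7 Fr 0.57 Fz -1.92 w 29.6 j6 -0.73
86 [ 2.8 -0.   0. ] -0.037
88 [ 5.4 -0.2  0. ] -0.072
90 [ 8.  -0.4  0. ] -0.107
92 [10.6 -0.7 -0. ] -0.142
```

>>> step_arm --plan "2.8 0 0 -0.037 30;5.4 -0.2 0 -0.072 30;5.4 -0.2 0 -0.072 30;5.4 -0.2 0 -0.072 30"

```text
clock: 12.72
tool_pos: [0.5826, -0.0999, 0.102]
tool_rot: [0.458, 0.889, 0.001, 0.003]
ft_force: [1.6, -1.5, -1.0]
width: 0.0298
```

```bash
python3 -c "
from h import *
st();arc([90,92,94,96])"
```

```text
t 12.72 r 75.0 phi 35.6 toolx 125.5 z 102.0 Ft -2.2 Fr 0.45 Fz -1.03 w 29.8 j6 -0.79
90 [ 2.6 -0.  -0. ] -0.037
92 [ 5.2 -0.2 -0. ] -0.072
94 [ 7.8 -0.4 -0.1] -0.107
96 [10.4 -0.7 -0.1] -0.142
```

>>> step_arm --plan "2.6 0 0 -0.037 30;5.2 -0.2 0 -0.072 30;5.2 -0.2 0 -0.072 30;5.2 -0.2 0 -0.072 30"

```text
clock: 13.05
tool_pos: [0.5793, -0.0957, 0.102]
tool_rot: [0.427, 0.904, 0.001, 0.002]
ft_force: [0.5, 0.1, -0.8]
width: 0.0299
```

```bash
python3 -c "
from h import *
st();arc([94,96,98,100])"
```

```text
t 13.05 r 75.0 phi 39.7 toolx 129.5 z 102.0 Ft -0.22 Fr 0.45 Fz -0.83 w 29.9 j6 -0.85
94 [ 2.4  0.  -0. ] -0.037
96 [ 5.  -0.1 -0.1] -0.072
98 [ 7.6 -0.4 -0.1] -0.107
100 [10.2 -0.7 -0.1] -0.142
```

>>> step_arm --plan "2.4 0 0 -0.037 30;5 -0.1 -0.1 -0.072 30;5 -0.1 -0.1 -0.072 30;5 -0.1 -0.1 -0.072 30"

```text
clock: 13.38
tool_pos: [0.5758, -0.0917, 0.1019]
tool_rot: [0.395, 0.919, 0.001, 0.002]
ft_force: [-2.2, 2.4, 0.3]
width: 0.0303
```

```bash
python3 -c "
from h import *
st();arc([98,100,102,104])"
```

```text
t 13.38 r 75.0 phi 43.8 toolx 133.5 z 101.9 Ft 3.27 Fr 0.11 Fz 0.31 w 30.3 j6 -0.92
98 [ 2.3 -0.  -0.1] -0.037
100 [ 4.9 -0.2 -0.1] -0.072
102 [ 7.5 -0.4 -0.1] -0.107
104 [10.1 -0.7 -0.1] -0.142
```

Ft has flipped to +3.3 N, so the roller is over the nose and the handle now pushes the leading finger. I'll follow it down into the dwell.

>>> step_arm --plan "2.3 0 0 -0.037 30;4.9 -0.2 0 -0.072 30;4.9 -0.2 0 -0.072 30;4.9 -0.2 0 -0.072 30"

```text
clock: 13.72
tool_pos: [0.5723, -0.0883, 0.102]
tool_rot: [0.363, 0.932, 0.001, 0.002]
ft_force: [1.0, -0.3, -0.6]
width: 0.0301
```

```bash
python3 -c "
from h import *
st();arc([102,104,106,108])"
```

```text
t 13.72 r 75.0 phi 47.5 toolx 137.5 z 102.0 Ft -0.95 Fr 0.4 Fz -0.58 w 30.1 j6 -0.98
102 [ 2.8 -0.  -0. ] -0.038
104 [ 5.4 -0.2 -0.1] -0.072
106 [ 8.  -0.4 -0.1] -0.107
108 [10.6 -0.7 -0.1] -0.142
```

>>> step_arm --plan "2.8 0 0 -0.038 30;5.4 -0.2 0 -0.072 30;5.4 -0.2 0 -0.072 30;5.4 -0.2 0 -0.072 30"

```text
clock: 14.05
tool_pos: [0.5683, -0.0849, 0.102]
tool_rot: [0.33, 0.944, 0.001, 0.002]
ft_force: [0.8, 0.1, -0.5]
width: 0.03
```

```bash
python3 -c "
from h import *
st();arc([104,106,108,110])"
```

```text
t 14.05 r 75.0 phi 51.5 toolx 141.4 z 102.0 Ft -0.58 Fr 0.57 Fz -0.5 w 30.0 j6 -1.05
104 [ 0.1  0.1 -0. ] -0.003
106 [ 2.7  0.  -0. ] -0.038
108 [ 5.3 -0.1 -0.1] -0.073
110 [ 7.9 -0.4 -0.1] -0.108
```

>>> step_arm --plan "2.7 0 0 -0.038 30;4 -0.1 0 -0.055 30;4 -0.1 0 -0.055 30;4 -0.1 0 -0.055 30"

```text
clock: 14.38
tool_pos: [0.5653, -0.0826, 0.102]
tool_rot: [0.305, 0.952, 0.001, 0.002]
ft_force: [0.8, -0.2, 0.4]
width: 0.0302
```

```bash
python3 -c "
from h import *
st()
s,c=snap('wrist','w8');_,d=snap('side','d8')
cv2.imwrite('pics/c8.png',np.vstack([c['img'][100:360],cv2.resize(d['img'][260:340,240:400],(640,320),interpolation=cv2.INTER_CUBIC)]))"
```

```text
t 14.38 r 75.0 phi 54.5 toolx 144.5 z 102.0 Ft -0.81 Fr 0.31 Fz 0.38 w 30.2 j6 -1.1
```

View pics/c8.png

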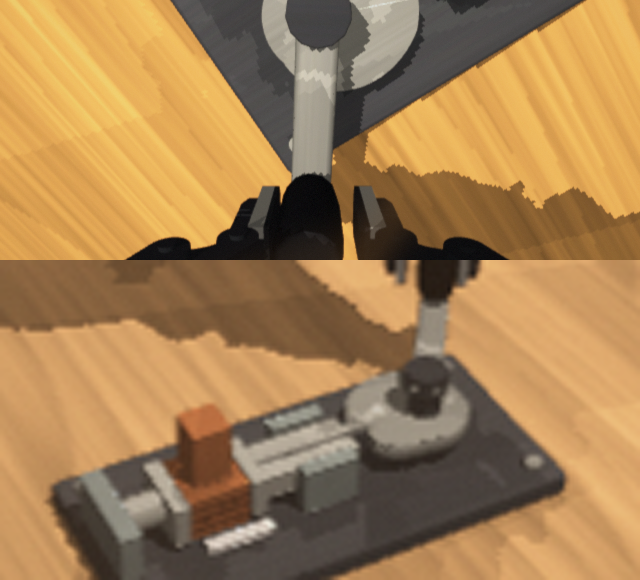

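The handle lies against the trailing finger with no load (Ft about −0.8 N), at roughly 52°. That is inside the dwell: the forward push had vanished by about 50°, and the dwell is 10° wide. I'll open, lift off, and check that it stays there.

>>> step_arm --plan "0 0 0 0 40;0 0 0 0 50;0 0 0 0 50;0 0 0 0 50;0 0 -10 0 50;0 0 -30 0 50;0 0 -60 0 50;0 0 -95 0 50;0 0 -130 0 50;0 0 -165 0 50;0 0 -165 0 50;0 0 -165 0 50;0 0 -165 0 50"

```text
clock: 15.57
tool_pos: [0.5644, -0.0827, 0.2671]
tool_rot: [0.305, 0.952, 0.001, 0.002]
ft_force: [0.4, -0.2, 0.2]
width: 0.0501
```

```bash
python3 - <<'E'
from h import *
s=st();s,c=snap("wrist","w9");_,d=snap("side","d9");_,a=snap("scene","s9")
ex=np.array([-np.cos(np.radians(3.25)),np.sin(np.radians(3.25))])
def X(x,z,y=0):
    e=np.array([-ex[1],ex[0]]);return [*(cm+x*ex+y*e),z]
print("wrist px: ram face122",proj(c,s,X(.122,.046)).round(1),"110",proj(c,s,X(.110,.046)).round(1),"slicker top@141",proj(c,s,X(.141,.082)).round(1),"handle52",proj(c,s,[*(cm+.075*np.array([np.cos(np.radians(52.2)),np.sin(np.radians(52.2))])),.119]).round(1))
# side differences between now and before release
df=cv2.absdiff(d["img"],load("d8")[1]["img"])[290:345,250:345].max(2);print("side change at ram/slicker: px>25:",int((df>25).sum()))
w=cv2.resize(c["img"],(480,360));z=cv2.resize(a["img"][190:270,235:365],(480,240)) 
cv2.imwrite("pics/c9.png",np.hstack([np.vstack([w,cv2.resize(d["img"][265:345,245:405],(480,240),interpolation=cv2.INTER_CUBIC)]),cv2.resize(a["img"][190:350,235:325],(320,600),interpolation=cv2.INTER_CUBIC)]))
E
```

```text
t 15.57 r 74.4 phi 54.9 toolx 144.5 z 267.1 Ft -0.46 Fr 0.12 Fz 0.17 w 50.1 j6 -1.1
wrist px: ram face122 [443.6  43.6] 110 [430.5  52.2] slicker top@141 [483.5  16. ] handle52 [313.  231.8]
side change at ram/slicker: px>25: 219
```

View pics/c9.png

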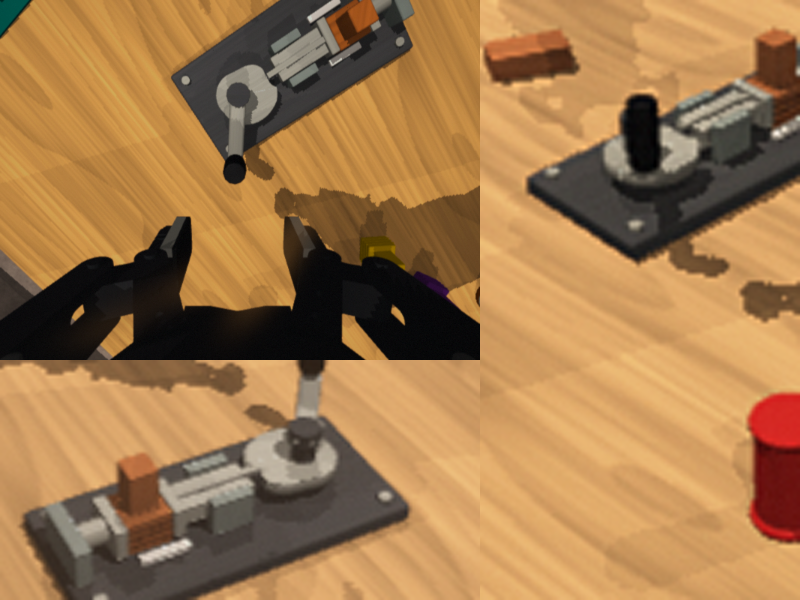

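```bash
python3 -c "
from h import *
st()
from bench import order
print(order.finish_job())"
```

```text
t 15.72 r 74.2 phi 55.3 toolx 144.5 z 266.0 Ft 0.64 Fr -1.09 Fz -0.98 w 50.5 j6 -1.1
the job is handed in; nothing more can be done
None
```

I stood the brown slicker in the bay, let it go with the ram drawn back, and cranked the camshaft counter-clockwise about 105°, over the nose and into the dwell. I then let go and handed the job in at about 15.7 s; no verdict was reported.

- **Force at the handle:** it rose to about 4.7 N on the way up and flipped to +3.3 N just past the nose. After that it stayed within about 1 N, so the heel was never loaded.
- **After release:** the grip stayed about where I left it, seen at px (313,229) against (313,232) predicted. The slicker looked upright between ram and pad, and the gripper was clear.
- **Not measured:** I took no direct reading of the ram's final position or the grip force; both are inferred from the forces and the handle angle. A side-view comparison before and after release showed 219 changed pixels near the ram and slicker, which I did not trace to a cause. The robot touched no bystander as far as I saw, but I did not measure their final positions.

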